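# Zero the gas meter, then sniff the open bottle

### The arm

A 7-joint arm with a two-finger parallel gripper is mounted at the origin on the work surface. World frame = base frame: x ahead of the robot, y to its left, z up, the work surface at z = 0. Lengths are in m, angles in degrees, forces in N, time in s.
With the tool pointing down it reaches from about 0.425 to 0.875 m from the base axis. Payload 4.7 kg.
Tool frame: the origin (TCP) lies midway between the tips of the shut fingers; the grasp point (between the pads) lies 19 mm behind it; z points along the fingers, x is the direction in which the jaws open and shut, and the axes are right-handed (so a half turn about z gives the same grasp; the last joint's range is limited). The gripper opens to 87 mm and grips with 3 to 60 N. Pads are 19 mm wide; open, the fingers measure 117 mm over their backs; the gripper's body (75 mm by 190 mm) begins 51 mm behind the grasp point.
Start: joints at [-64.337, 18.392, -4.016, 83.108, 1.295, 78.541, -3.26], TCP at [0.273, 0.59, 0.223] pointing down, gripper open.
Joint ranges: [-163.93, 163.93], [-17.29, 119.83], [-79.2, 71.16], [3.27, 140.29], [-89.18, 269.18], [5.43, 117.66], [-154.24, 154.24]. Speed limits (degrees/s): [147.25, 147.25, 180, 180, 180, 180, 180].

### API

Orientations are given as [roll, pitch, yaw] about the fixed x, y, z axes, in that order (R = Rz(yaw) Ry(pitch) Rx(roll)).
In Python, from cell import telemetry, optics, env gives the robot as it stands.
- The arm moves only by the tool arm_command, never from a script. Its arguments are lists of equal length, an entry for each row: "translation": the shift along the tool's x, y, z in cm, a list of three; "twist": the turn about the tool's z in degrees. In form: {"translation": [[x, y, z], ...], "twist": [twist, ...]}. A call has 1 to 10 rows; each row shifts and turns the pose as measured when the row begins, along the tool's axes as they then stand; what a row does not reach is not made up. A row lasts 1/8 s, in which the tool goes at most 62.5 mm and 10.7 degrees, less where a joint would pass 70% of its speed; a pose out of reach is approached as far as the arm can. A call is refused whole if a number of a shift passes 6.25 or a number of a turn 10.7, either way. A call with a gripper value outside its range is refused whole. "grip" is the opening in per cent of the stroke, from 0 (shut) to 100 (fully open), set as the call begins (left out, the last holds). The fingers move at their own pace and stop on an object; "force" is the grip in N (left out, the last holds). Time passes only in rows, so rows that do not move let the fingers close. It gives the time, the measured TCP pose, the force and the opening at its end, in the units of the state.
- telemetry.get_obs(): the state, without advancing time (a new reading comes with each control period).
- optics.read_camera(name): name is "scene" or "top"; returns a dict with "img" (384x512x3 uint8, blue, green, red), "fx", "fy", "cx", "cy" (pixels), "extrinsics" (4x4, takes a point from camera to world coordinates). Camera axes: x right, y up, looking along -z (the intrinsics and any distortion apply to the point x, -y, -z); pixel columns grow to the right and rows downward; lengths in m; the calibration is good to about 2 mm. A picture is of the moment at which its call begins. There is no depth.
- env.sign_off(): hands the job in, once; it reports no verdict.
The state is a dict: "time_s": time; "qpos": joint angles; "joint_velocities": joint speeds; "effort": joint torques, N m; "tool_pos": TCP position; "tool_rot": TCP orientation; "force": force on the tool from outside, world axes, zero at the start; "wrist_torque": the same for the moment, N m; "grip_width": finger opening in m.
Only numpy, scipy, OpenCV 4.12 (cv2) and the standard library are available. Lean on these libraries where they do the work, as an engineer would, in place of code of your own. Each camera call takes 0.05 s, during which the arm holds its last target. There are 200 camera calls.

### The job

The emptied sample bottle is being checked for leftover vapour: turn the meter's knob until its white pointer stands at the zero mark (the long tick), and only then lift the gas probe out of its dock, carry it over the tube rack and hold it upright with its tip centred about a centimetre above the mouth of the open bottle. The probe must never touch or dip into the bottle, and the bottle and everything else on the bench stay where they are. Finish while holding the probe there, still and in the gripper; do not put it down.

Things in the scene. Friction and masses are not known exactly. Their poses are not given: they have to be found in the camera images.
- zero_knob (a joint): Zero knob on top of the meter: angle in rad of its white pointer from the zero mark, 0 = at zero, positive = turned anticlockwise seen from above; travel -1.5 to 1.5. It starts 0.5 to 1.3 rad anticlockwise of zero, turns with light friction (0.03 N m) and stays where it is left.
- knob_grip (a point): Point on the vertical axis of the zero knob at the height to grip it. The knob is a black disc 44 mm across and 8 mm high carrying an upright bar 42 mm long, 14 mm thick and 40 mm high (bar top 15 mm above this point, disc top 25 mm below it). x axis = along the bar, towards its white pointer end; z up. The pinch is across the 14 mm (this frame's y).
- meter: Bench gas meter, fixed: grey box 130 x 150 mm, 55 mm high, origin at the centre of its underside, z up. The knob stands in the middle of its top on a white round scale with ticks every 15 degrees; the long thick tick, on this frame's x axis (towards +x, away from the robot), is the zero mark.
- dock: Probe dock, fixed: white block 70 x 70 mm, 60 mm high, origin at the centre of its underside, with a 19 mm hole 55 mm deep from above in which the probe's stem hangs loosely; the probe's handle rests on the block's top.
- probe_grip (a point): Centre of the gas probe's handle, the place to grip. The cordless probe (0.08 to 0.17 kg) is a grey square handle 26 x 26 mm and 80 mm tall, with a steel stem 12 mm across and 50 mm long below it. x and y axes = square to the handle's faces, z = along the probe, up away from the tip. It starts upright in the dock, handle from 60 to 140 mm above the bench, its faces parallel to the dock's.
- probe: The same gas probe; the origin is at the tip, the centre of the stem's lower end. z along the probe, up from the tip.
- probe_tip (a point): The probe's tip: centre of the stem's lower end, 90 mm below the handle's centre.
- bottle: The open sample bottle: empty white wide-mouthed plastic bottle, loose, 68 mm across, 125 mm tall with its mouth, neck 50 mm across outside and 44 mm inside; 0.16 to 0.26 kg; origin at the centre of its underside. It swaps places with the capped bottle from start to start.
- bottle_mouth (a point): Centre of the open bottle's mouth, in the plane of the rim, 125 mm above the bench; z up.
- capped_mid (a point): Bystander: a like white bottle with its cap on, 68 mm across, 130 mm tall; point half-way up.
- cap: Bystander: the open bottle's white screw cap lying open side up, 56 mm across, 20 mm high; origin at the centre of its underside.
- wash_mid (a point): Bystander: white wash bottle with a thin bent spout, 64 mm across, 180 mm tall; point 70 mm up.
- rack_mid (a point): Bystander and obstacle: plywood rack of glass test tubes between dock and bottles, 220 mm long (its x) and 56 mm wide, tubes up to 127 mm above the bench; loose; point 60 mm up at its middle.
- beaker_mid (a point): Bystander: glass beaker 80 mm across, 90 mm tall; point half-way up.
- wallet: Bystander: flat brown leather case 100 x 170 mm, 14 mm thick; origin at the centre of its underside.
- pencil: Bystander: pencil 160 mm long, 7 mm thick; origin under its centre.
Not all that is in view belongs to the job. There is more than one size of the meter; the one meant has the size given above.

How it is judged (in metres and radians):
On the way, in this order (a step that is already met when the one before it is completed fails the run):
1. the knob's pointer stands at zero (within 0.1 rad) and is still, the probe still in its dock (value of joint zero_knob between -0.1 and 0.1 rad and velocity of joint zero_knob between -0.05 and 0.05 rad/s and height (world z) of probe_tip below 0.03 m), for 0.3 s.
2. the probe is out of the dock in the gripper, tip above the tubes (height (world z) of probe_tip above 0.127 m and contact force between probe and the fingers above 0.5 N), for 0.1 s.
At the end, for the whole second after the job is handed in: Knob within 0.1 rad of zero; probe still, in the gripper, upright within 8 degrees, tip 3 to 22 mm above the open bottle's mouth and within 11 mm of its centre, not touching the bottle; the bottle upright within 12 mm, and all else within 20 mm, of where it stood (value of joint zero_knob between -0.1 and 0.1 rad and z of probe_tip in the frame of bottle_mouth between 0.003 and 0.022 m and horizontal distance between probe_tip and bottle_mouth below 0.011 m and angle between probe_tip's own z axis and vertical below 0.14 rad and linear speed of probe below 0.02 m/s and contact force between probe and the fingers above 0.5 N and contact force between probe and bottle below 0.05 N and distance of bottle from where it was at the start of the episode below 0.012 m and angle between bottle's own z axis and vertical below 0.05 rad and distance of each of capped_mid, cap, wash_mid, rack_mid, beaker_mid, wallet, pencil from where it was at the start of the episode below 0.02 m); the arm keeps its last pose, push and grip.
It fails at once if the probe touches the open bottle (contact force between probe and bottle above 0.3 N).
It fails at once if the probe's tip dips into the open bottle (z of probe_tip in the frame of bottle_mouth below -0.003 m and horizontal distance between probe_tip and bottle_mouth below 0.022 m).
It fails at once if the open bottle is shifted by more than 12 mm (distance of bottle from where it was at the start of the episode above 0.012 m).
It fails at once if another thing on the bench is shifted by more than 20 mm (distance of any of capped_mid, cap, wash_mid, rack_mid, beaker_mid, wallet, pencil from where it was at the start of the episode above 0.02 m).
It also fails if it takes over 58 s, if anything falls off the work surface, if the arm or the gripper's body presses on something with over 40 N, if the wrist force passes 120 N, or if a joint passes its speed limit or range.

## Working session

There is one attempt and no reset: what is moved stays moved. The work goes in short steps, Python scripts to look and compute and a tool call to move; the robot and the scene stay as the last step left them, time stands still between calls to the robot, and variables do not carry over. Pictures are saved under pics/ and viewed, about 8 in all and at most 12, crops included, and the job is handed in when it is done.

Besides the shell and the picture viewer there is one more tool, called after "Call:" as name(argument=value, ...) on one line, values as JSON. arm_command: Moves the arm, as the interface text tells. Its arguments: {"type":"object","properties":{"translation":{"type":"array","items":{"type":"array","items":{"type":"number"}}},"twist":{"type":"array","items":{"type":"number"}},"grip":{"type":"number"},"force":{"type":"number"}},"required":["translation","twist"]}

```bash
mkdir -p pics; cat > h.py <<'E'
import numpy as np, cv2
from cell import telemetry, optics, env
def snap(name, fn):
    c=optics.read_camera(name); cv2.imwrite('pics/'+fn,c['img']); np.save('pics/'+name+'.npy',c,allow_pickle=True); return c
def load(name): return np.load('pics/'+name+'.npy',allow_pickle=True).item()
def ray(c,u,v,z):
    E=np.array(c['extrinsics']); d=E[:3,:3]@np.array([(u-c['cx'])/c['fx'],-(v-c['cy'])/c['fy'],-1]); o=E[:3,3]
    return o+d*(z-o[2])/d[2]
def proj(c,p):
    E=np.array(c['extrinsics']); q=E[:3,:3].T@(np.array(p)-E[:3,3]); return c['cx']-c['fx']*q[0]/q[2], c['cy']+c['fy']*q[1]/q[2]
E
python3 - <<'E'
from h import *
for n in('scene','top'):
    c=snap(n,n+'0.png'); print(c.keys(),c['fx'],c['fy'],c['cx'],c['cy'],np.round(c['extrinsics'],3).tolist(), c.get('dist'))
    
print(telemetry.get_obs())
E
```

```text
dict_keys(['img', 'fx', 'fy', 'cx', 'cy', 'extrinsics']) 358.45027424990275 358.45027424990275 250.33795187147365 193.87187834632098 [[0.126, -0.72, 0.682, 1.165], [0.992, 0.096, -0.082, -0.052], [-0.007, 0.687, 0.726, 0.838], [0.0, 0.0, 0.0, 1.0]] None
dict_keys(['img', 'fx', 'fy', 'cx', 'cy', 'extrinsics']) 458.28976772969935 458.28976772969935 262.47949051834104 195.82451395861642 [[0.009, 0.994, -0.107, 0.319], [-1.0, 0.011, 0.016, 0.052], [0.017, 0.106, 0.994, 1.711], [0.0, 0.0, 0.0, 1.0]] None
{'time_s': 0.1, 'qpos': array([-64.33747128,  18.43434604,  -4.01496355,  83.16504917,
         1.29642044,  78.53961628,  -3.2604311 ]), 'joint_velocities': array([-0.03795852, -0.07112585, -0.00685175, -0.10575535,  0.01634741,
        0.04287864, -0.03190047]), 'effort': array([ 1.19734586e-04, -4.92575848e+01, -4.05413378e-01, -3.13399172e+01,
       -6.40737754e-02,  3.95044894e-02,  8.05755462e-05]), 'tool_pos': array([0.27306966, 0.58934811, 0.22160117]), 'tool_rot': array([1.79993183e+02, 9.37095615e-02, 6.51463102e+01]), 'force': array([0.12841   , 0.64780796, 0.28401068]), 'wrist_torque': array([-0.03583919, -0.01907184, -0.02002327]), 'grip_width': 0.08719679222034483}
```

View pics/top0.png

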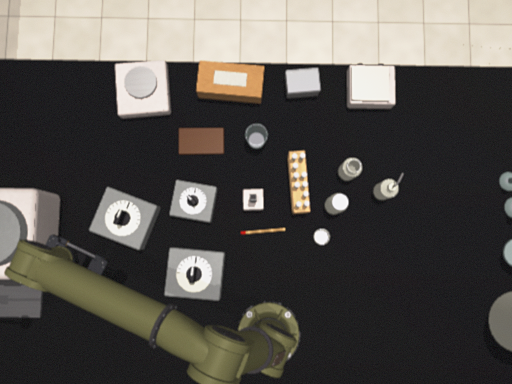

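View pics/scene0.png

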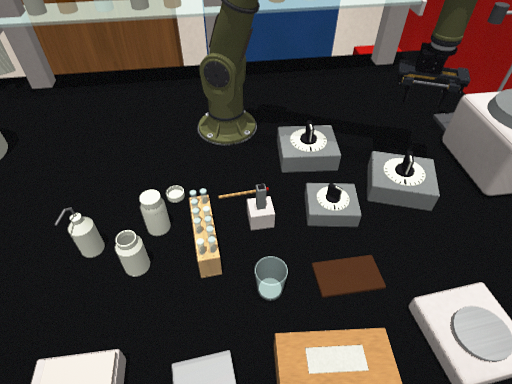

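Three meters are in the top view: (193,201), (194,273) and (125,218). The one at (193,201) looks smallest, about 45x40 px (≈150x130 mm at 1.65 m). The bottle at (350,168) has a dark open mouth, and the one at (337,203) is capped. I'll confirm both in an enlarged crop.

```bash
python3 - <<'E'
from h import *
t=load('top');s=load('scene')
f=lambda im,x,y,w,h,k:cv2.resize(im[y:y+h,x:x+w],None,fx=k,fy=k,interpolation=cv2.INTER_CUBIC)
a=f(t['img'],160,170,66,50,6); b=f(t['img'],312,150,66,50,6)
c=f(s['img'],295,170,66,66,6)[:300]; d=f(s['img'],110,180,66,50,6)
cv2.imwrite('pics/crop1.png',np.vstack([np.hstack([a,b]),np.hstack([f(s['img'],300,175,66,50,6),d])]))
cv2.imwrite('pics/crop2.png',np.hstack([f(t['img'],230,175,50,50,8),f(s['img'],235,175,50,60,7)[:400,:400]]))
# meter top corners guess in top view at z=.055
for n in((193,201),(194,273),(125,218)): print(n,ray(t,*n,.055))
hsv=cv2.cvtColor(t['img'],cv2.COLOR_BGR2HSV)
m=cv2.inRange(t['img'],(50,50,50),(255,255,255))
n,l,st,ce=cv2.connectedComponentsWithStats(m)
for i in range(1,n):
    if 150<st[i,4]<6000 and st[i,1]>110 and st[i,0]<400 :
        r=cv2.minAreaRect(np.argwhere(l==i)[:,::-1].astype(np.float32)); print(st[i],r)
E
```

```text
(193, 201) [0.47511301 0.2766048  0.055     ]
(194, 273) [0.21768378 0.26659545 0.055     ]
(125, 218) [0.41111839 0.51905033 0.055     ]
[245 123  24  26 481] ((256.5, 135.5), (25.0, 23.0), 90.0)
[ 179  128   45   26 1142] ((200.99998474121094, 140.5), (43.99999237060547, 24.999996185302734), -0.0)
[ 288  150   23   64 1184] ((298.6061706542969, 181.4051971435547), (63.36764907836914, 19.186792373657227), 85.10090637207031)
[338 157  25  24 455] ((350.0, 168.5), (23.0, 24.0), 90.0)
[373 172  31  28 485] ((389.7547302246094, 187.51202392578125), (20.038101196289062, 35.20906448364258), 68.74949645996094)
[ 169  179   48   44 1609] ((192.77517700195312, 200.60739135742188), (43.56218719482422, 37.769344329833984), 10.007979393005371)
[  88  186   72   64 2803] ((123.87965393066406, 218.22760009765625), (59.86486053466797, 49.42611312866211), 21.161256790161133)
[242 188  22  23 494] ((252.5, 199.0), (22.0, 21.0), 90.0)
[324 192  25  23 429] ((336.5000305175781, 203.00001525878906), (20.50609588623047, 24.748737335205078), 45.0)
[245 227  41   8 152] ((265.04132080078125, 230.482177734375), (4.27005672454834, 40.195472717285156), 85.10090637207031)
[313 228  18  18 253] ((321.5, 236.5), (17.0, 17.0), 90.0)
[ 164  247   61   54 2780] ((193.99566650390625, 273.5465087890625), (57.21785354614258, 50.123958587646484), 5.355824947357178)
[ 238  301   63   76 2078] ((270.54388427734375, 338.704833984375), (76.47811889648438, 59.99516296386719), 77.90524291992188)
```

View pics/crop1.png

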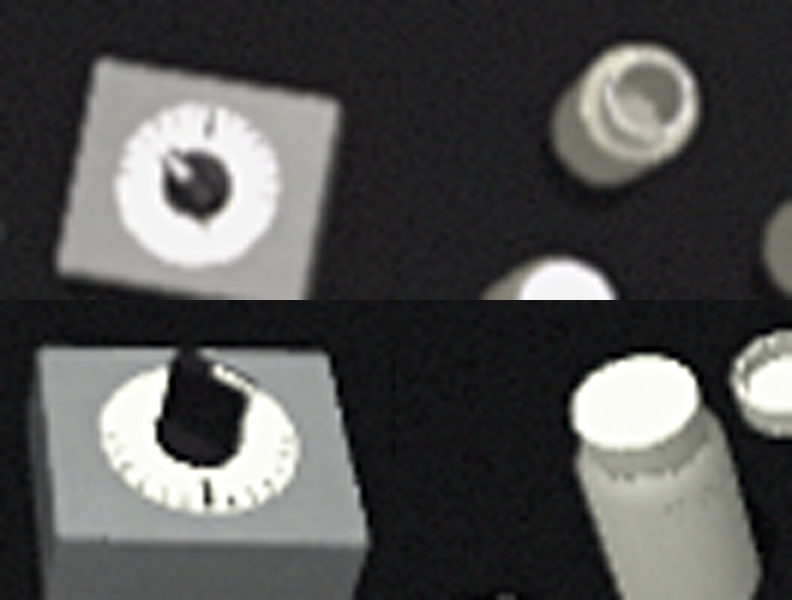

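View pics/crop2.png

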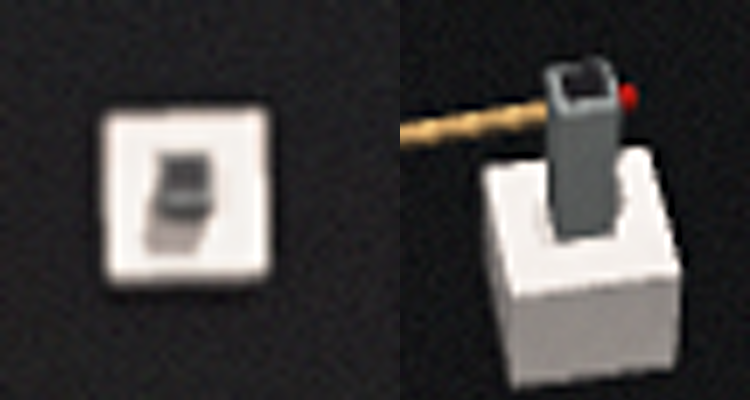

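The crops show the meter at (193,201) is the right size, with the pointer about 50° anticlockwise of the tick. The bottle at (350,168) is open. I'll fit silhouette models in both views for the poses.

```bash
cat > fit.py <<'E'
from h import *
from scipy.optimize import minimize
K=8
def box(x,y,a,lx,ly,z0,z1):
    c,s=np.cos(a),np.sin(a)
    return [(x+c*i*lx/2-s*j*ly/2,y+s*i*lx/2+c*j*ly/2,z) for i in(-1,1) for j in(-1,1) for z in(z0,z1)]
def circ(x,y,r,z): return [(x+r*np.cos(t),y+r*np.sin(t),z) for t in np.linspace(0,6.28,40)]
def render(c,parts,win):
    x,y,w,h=win; im=np.zeros((h*K,w*K),np.uint8)
    for P in parts:
        q=np.array([proj(c,p) for p in P]); q=((q-[x,y]+.5)*K-.5)
        cv2.fillConvexPoly(im,cv2.convexHull(np.round(q*16).astype(np.int32)),255,shift=4)
    return cv2.resize(im,(w,h),interpolation=cv2.INTER_AREA)/255.
def fit(model,p0,views,step):
    def cost(p): return sum(np.abs((render(c,model(p),w)-m)*k).sum() for c,w,m,k in views)
    best=minimize(cost,p0,method='Nelder-Mead',options=dict(initial_simplex=np.vstack([p0]+[np.array(p0)+np.eye(len(p0))[i]*step[i] for i in range(len(p0))]),xatol=1e-5,fatol=1e-2,maxiter=600))
    return best.x,best.fun
def view(c,win,thr=(28,60),satmax=255,fill=True):
    x,y,w,h=win; im=c['img'][y:y+h,x:x+w]; g=cv2.cvtColor(im,cv2.COLOR_BGR2GRAY).astype(float)
    m=np.clip((g-thr[0])/(thr[1]-thr[0]),0,1)
    sat=im.max(2).astype(int)-im.min(2); m[sat>satmax]=0
    b=(m>.3).astype(np.uint8); n,l,st,_=cv2.connectedComponentsWithStats(b); i=1+st[1:,4].argmax(); comp=(l==i).astype(np.uint8)
    near=cv2.dilate(comp,np.ones((3,3))); m=m*near
    cs,_=cv2.findContours(comp,cv2.RETR_EXTERNAL,cv2.CHAIN_APPROX_NONE); f=np.zeros_like(comp); cv2.drawContours(f,cs,-1,1,-1)
    m[cv2.erode(f,np.ones((3,3)))>0]=1
    return c,win,m,1.
E
cat > f1.py <<'E'
from fit import *
t=load('top');s=load('scene')
def run(name,model,p0,step,wt,ws,**k):
    V=[view(t,wt,**k),view(s,ws,**k)]
    for vs,l in((V,'both'),(V[:1],'top'),(V[1:],'scene')): 
        p,f=fit(model,p0,vs,step); print(name,l,np.round(p,4),round(f,1))
        if l=='both': 
            ov=[]
            for c,w,m,_ in V:
                o=np.dstack([render(c,model(p),w),m,m*0])*255; ov.append(cv2.resize(o.astype(np.uint8),(250,200),interpolation=cv2.INTER_NEAREST))
            O.append(np.vstack(ov))
O=[]
run('meter',lambda p:[box(*p,.13,.15,0,.055)],[.475,.277,-.17],[.01,.01,.1],(163,172,60,58),(299,178,66,55))
x,y,_=ray(t,253,199,.06)
run('dock',lambda p:[box(*p,.07,.07,0,.06),box(*p,.026,.026,.06,.14)],[x,y,0],[.01,.01,.1],(234,180,40,40),(240,176,44,62),satmax=45)
x,y,_=ray(t,350,168,.06)
run('bottle',lambda p:[circ(*p[:2],.034,0)+circ(*p[:2],.034,p[2]),circ(*p[:2],.025,p[2])+circ(*p[:2],.025,.125)],[x,y,.1],[.01,.01,-.01],(330,150,40,40),(108,222,50,60))
x,y,_=ray(t,337,203,.06)
run('capped',lambda p:[circ(*p[:2],.034,0)+circ(*p[:2],.034,p[2]),circ(*p[:2],.028,p[2])+circ(*p[:2],.028,.13)],[x,y,.1],[.01,.01,-.01],(318,183,36,40),(134,184,40,58))
x,y,_=ray(t,298.6,181.4,.06); print('rack~',x,y)
cv2.imwrite('pics/ov.png',np.hstack(O))
E
python3 f1.py
```

```text
meter both [ 0.4769  0.2778 -0.1605] 352.1
meter top [ 0.4775  0.2795 -0.1505] 89.4
meter scene [ 0.4767  0.277  -0.1683] 244.8
dock both [0.4869 0.0586 0.0563] 151.8
dock top [0.4887 0.059  0.0327] 98.9
dock scene [0.487  0.0586 0.0514] 52.0
bottle both [ 0.6017 -0.2952  0.1033] 112.4
bottle top [ 0.5979 -0.2908  0.125 ] 36.7
bottle scene [ 0.6016 -0.2953  0.0988] 45.6
capped both [ 0.4739 -0.2439  0.1091] 114.4
capped top [ 0.4706 -0.2388  0.1382] 29.5
capped scene [ 0.4734 -0.2442  0.0998] 49.1
rack~ 0.5503545836624447 -0.10571436247734231
```

View pics/ov.png

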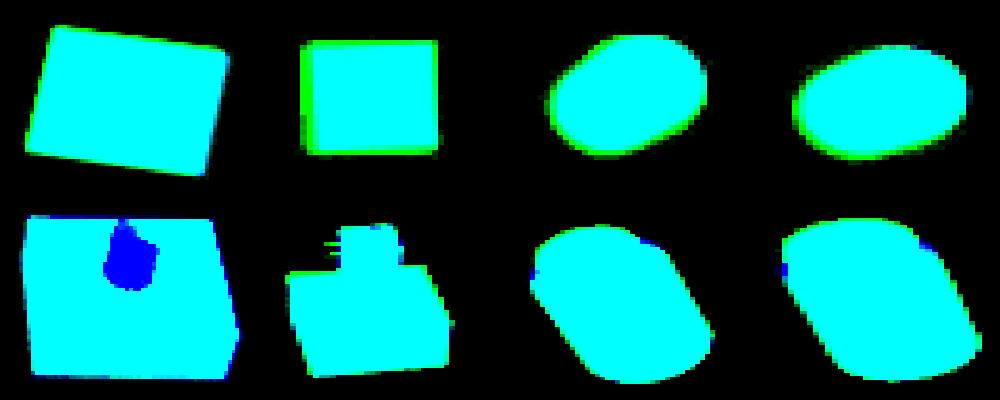

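Model and mask agree within a few mm. Meter is at (0.477, 0.278), yaw -0.16. Dock is at (0.487, 0.059), bottle at (0.601, -0.295). Next, the knob angle.

```bash
cat > knob.py <<'E'
from fit import *
import sys
def knob(s,x=.477,y=.278):
    w=[int(v) for v in proj(s,(x,y,.08))]; w=(w[0]-20,w[1]-20,40,40)
    g=cv2.cvtColor(s['img'],cv2.COLOR_BGR2GRAY)[w[1]:w[1]+40,w[0]:w[0]+40].astype(float)
    m=np.clip((105-g)/60,0,1)
    wt=render(s,[circ(x,y,.03,.055),[p for p in circ(x,y,.022,.103)+circ(x,y,.022,.055)]],w)>0
    r=[]
    for a in range(-90,90,2):
        mod=lambda p:[circ(*p,.022,.055)+circ(*p,.022,.063),box(*p,np.radians(a),.042,.014,.063,.103)]
        r.append((min(np.abs((render(s,mod((x+dx,y+dy)),w)-m)*wt).sum() for dx in(-.003,0,.003) for dy in(-.003,0,.003)),a))
    return sorted(r)[:6]
if __name__=='__main__':
    for n in('scene','top'): print(n,np.round(knob(load(n)),1).tolist())
E
python3 knob.py
```

```text
scene [[52.9, 6.0], [53.0, 8.0], [53.1, 4.0], [53.9, 2.0], [54.0, 10.0], [54.1, 12.0]]
top [[70.7, -36.0], [70.8, -32.0], [70.8, -38.0], [70.8, -34.0], [70.9, -40.0], [71.0, -30.0]]
```

Call:
arm_command(translation=[[0, 0, 0], [0, 0, 0], [0, 0, 0], [0, 0, 0], [0, 0, 0], [0, 0, 0]], twist=[-10.5, -10.5, -10.5, -10.5, -10.5, -10.5], grip=60, force=15)

```text
time_s: 0.85
tool_pos: [0.2721, 0.5874, 0.2174]
tool_rot: [-179.5, 0.2, 129.7]
force: [0.8, 0.7, -0.6]
grip_width: 0.0528
```

```bash
python3 - <<'E'
from h import *
s=load('scene');t=load('top')
for c,a,b in((s,(335.8,185.3),(342.5,190)),(t,(160+185/6,170+175/6),(160+163/6,170+150/6))):
    A,B=ray(c,*a,.103),ray(c,*b,.103); d=B-A; print(A,B,np.degrees(np.arctan2(d[1],d[0])))
A=ray(t,192.8,200.7,.055);B=ray(t,195.2,190.3,.055);d=B-A;print(A,np.degrees(np.arctan2(d[1],d[0])))
c=snap('scene','x.png') if 0 else s
f=lambda im,x,y,w,h,k:cv2.resize(im[y:y+h,x:x+w],None,fx=k,fy=k,interpolation=cv2.INTER_CUBIC)
a=f(t['img'],177,183,32,34,12); b=f(s['img'],314,170,40,34,12)
def dr(im,c,x0,y0,yaw,col):
    for p in box(.477,.278,np.radians(yaw),.042,.014,.103,.103)[::2] if 0 else []: pass
    import numpy as n
    Q=[]
    for i,j in((-1,-1),(1,-1),(1,1),(-1,1)):
        cc,ss=n.cos(n.radians(yaw)),n.sin(n.radians(yaw)); p=(.477+cc*i*.021-ss*j*.007,.278+ss*i*.021+cc*j*.007,.103)
        u,v=proj(c,p); Q.append(((u-x0+.5)*12,(v-y0+.5)*12))
    cv2.polylines(im,[n.int32(Q)],True,col,1)
dr(a,t,177,183,42,(0,0,255)); dr(b,s,314,170,42,(0,0,255))
cv2.imwrite('pics/k.png',np.hstack([a[:400],b[:400]]))
E
```

```text
[0.47342501 0.27999747 0.103     ] [0.49423046 0.29342112 0.103     ] 32.83004625274734
[0.47698573 0.2778435  0.103     ] [0.49158171 0.29109183 0.103     ] 42.229067564178635
[0.47619614 0.27735445 0.055     ] -11.506772654471414
```

View pics/k.png

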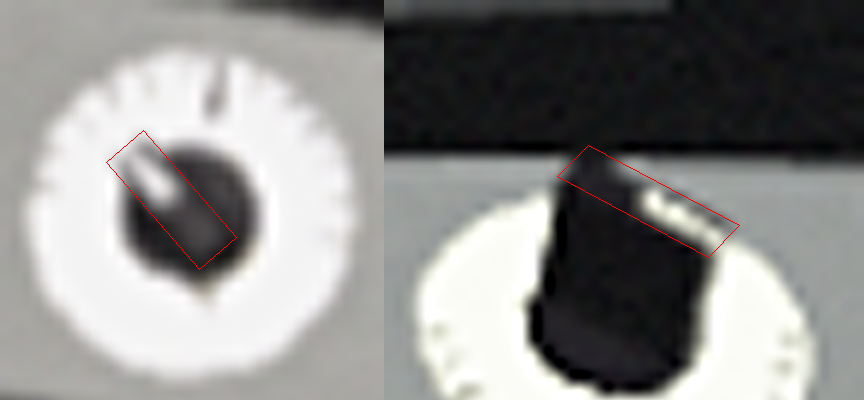

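The drawn outline matches the bar at yaw ≈40°, with the pointer end towards +x,+y. The tick is at ≈ -9.3°. Next I move over the knob.

Call:
arm_command(translation=[[-5.25, -0.6, 0], [-5.25, -0.6, 0], [-5.25, -0.6, 0], [-5.25, -0.6, 0], [-5.25, -0.6, 0], [-5.25, -0.6, 0], [-5.25, -0.6, 0], [0, 0, 0]], twist=[0, 0, 0, 0, 0, 0, 0, 0])

```text
time_s: 1.85
tool_pos: [0.4795, 0.267, 0.2142]
tool_rot: [-179.1, 0.2, 129.9]
force: [-0.4, 0.9, -0.8]
grip_width: 0.0523
```

```bash
cat > go.py <<'E'
from h import *; import sys
from scipy.spatial.transform import Rotation as R
o=telemetry.get_obs(); g=np.array([float(v) for v in sys.argv[1:4]])
Rm=R.from_euler('xyz',o['tool_rot'],degrees=True); print('pos',np.round(o['tool_pos'],4),'rot',np.round(o['tool_rot'],1),'shift cm',np.round(Rm.inv().apply(g-o['tool_pos'])*100,2))
if len(sys.argv)>4: print('twist',(o['tool_rot'][2]-float(sys.argv[4])+180)%360-180)
E
python3 go.py .476 .278 .12 130
```

```text
pos [0.4795 0.267  0.2142] rot [-179.1    0.2  129.9] shift cm [1.11 0.57 9.41]
twist -0.10623653323949611
```

Call:
arm_command(translation=[[0.55, 0.3, 3], [0.55, 0.3, 3], [0, 0, 2.5], [0, 0, 0]], twist=[0, 0, 0, 0])

```text
time_s: 2.35
tool_pos: [0.4743, 0.2807, 0.1262]
tool_rot: [-179.1, 0.1, 130.0]
force: [-0.1, 0.7, 1.0]
grip_width: 0.0523
```

```bash
python3 go.py .476 .278 .069 130
python3 - <<'E'
from h import *
f=lambda im,x,y,w,h,k:cv2.resize(im[y:y+h,x:x+w],None,fx=k,fy=k,interpolation=cv2.INTER_CUBIC)
s=snap('scene','s1.png');t=snap('top','t1.png')
cv2.imwrite('pics/v1.png',np.hstack([f(s['img'],290,130,80,100,5),f(t['img'],150,150,80,100,5)]))
E
```

```text
pos [0.4743 0.2807 0.1262] rot [-1.791e+02  1.000e-01  1.300e+02] shift cm [-0.3   0.05  5.72]
twist -0.03889429863667715
```

View pics/v1.png

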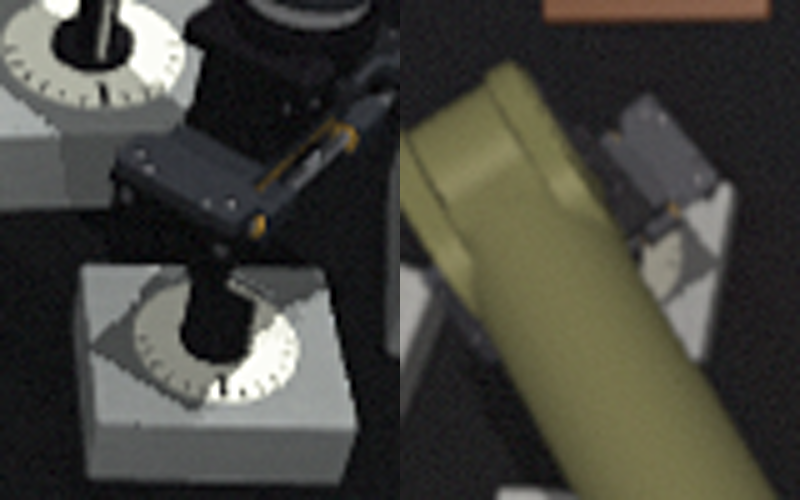

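The gripper stands over the knob at crop (220,300), fingers either side of the bar. I'll descend and close.

Call:
arm_command(translation=[[-0.3, 0, 3], [0, 0, 2.7], [0, 0, 0]], twist=[0, 0, 0])

```text
time_s: 2.82
tool_pos: [0.4808, 0.2819, 0.0761]
tool_rot: [-179.9, 0.2, 130.0]
force: [0.1, -0.4, -0.2]
grip_width: 0.0521
```

Call:
arm_command(translation=[[0, 0, 0], [0, 0, 0], [0, 0, 0], [0, 0, 0], [0, 0, 0], [0, 0, 0], [0, 0, 0]], twist=[0, 0, 0, 0, 0, 0, 0], grip=0, force=10)

```text
time_s: 3.7
tool_pos: [0.4837, 0.284, 0.0816]
tool_rot: [179.6, 0.2, 130.0]
force: [-1.1, -0.4, -0.9]
grip_width: 0.0138
```

```bash
python3 go.py .476 .278 .069 80.7; python3 -c "
from h import *;o=telemetry.get_obs();print(o['qpos'],o['force'],o['wrist_torque'])"
```

```text
pos [0.4837 0.284  0.0816] rot [179.6   0.2 130. ] shift cm [ 0.04 -0.98  1.25]
twist 49.30870063213018
[-3.33421458e+01  1.37779494e+01  9.34274422e-02  1.05839444e+02
  2.02341376e-01  5.99625451e+01  9.66574135e+01] [-1.06456198 -0.44546431 -0.9461963 ] [ 0.14642621  0.08509113 -0.03529287]
```

Call:
arm_command(translation=[[0, 0, 0], [0, -0.5, 0.6], [0, -0.5, 0.7], [0, -0.1, 0.2]], twist=[0, 0, 0, 0], grip=40)

```text
time_s: 4.2
tool_pos: [0.4743, 0.2761, 0.0651]
tool_rot: [179.7, 0.2, 130.0]
force: [-0.4, 0.3, 0.1]
grip_width: 0.0342
```

```bash
python3 go.py .476 .278 .069 130
```

```text
pos [0.4743 0.2761 0.0651] rot [179.7   0.2 130. ] shift cm [ 0.03  0.25 -0.39]
twist 0.015037694997374729
```

Call:
arm_command(translation=[[0, 0.1, 0], [0, 0, 0], [0, 0, 0], [0, 0, 0.05]], twist=[0, 0, 0, 0], grip=0, force=12)

```text
time_s: 4.7
tool_pos: [0.4752, 0.2768, 0.0649]
tool_rot: [179.7, 0.2, 130.0]
force: [-1.6, -1.4, 5.6]
grip_width: 0.014
```

Call:
arm_command(translation=[[0, 0, 0.05], [0, 0, 0.05], [0, 0, 0.05]], twist=[8, 8, 8])

```text
time_s: 5.08
tool_pos: [0.4746, 0.2778, 0.0649]
tool_rot: [179.6, -0.0, 105.3]
force: [-1.9, -0.5, 3.5]
grip_width: 0.0138
```

```bash
python3 go.py .476 .278 .069 80.7; python3 -c "
from h import *;o=telemetry.get_obs();print(o['qpos'],o['force'],o['wrist_torque'])"
```

```text
pos [0.4746 0.2778 0.0649] rot [179.6  -0.  105.3] shift cm [-0.01  0.14 -0.4 ]
twist 24.607864946363378
[-35.8240181   13.66876801   2.96793724 108.17416534  -0.7009642
  57.82886579  72.73717512] [-1.87920563 -0.49072964  3.52836621] [0.01866306 0.35452701 0.01431688]
```

Call:
arm_command(translation=[[0, 0, 0], [0, 0, 0], [0, 0, 0], [0, 0, 0], [0, 0, 0]], twist=[8, 8, 7.6, 1, 0])

```text
time_s: 5.7
tool_pos: [0.4746, 0.2789, 0.065]
tool_rot: [179.6, -0.2, 80.1]
force: [-0.6, -0.1, -0.1]
grip_width: 0.0138
```

```bash
python3 go.py .476 .278 .069 80.7
```

```text
pos [0.4746 0.2789 0.065 ] rot [179.6  -0.2  80.1] shift cm [-0.07  0.16 -0.4 ]
twist -0.561173597862819
```

Release, rise, and look.

Call:
arm_command(translation=[[0, 0, 0], [0, 0, 0], [0, 0, 0], [0, 0, 0]], twist=[0, 0, 0, 0], grip=60)

```text
time_s: 6.2
tool_pos: [0.4748, 0.2789, 0.065]
tool_rot: [179.6, -0.2, 80.3]
force: [0.7, 0.7, 0.3]
grip_width: 0.0455
```

Call:
arm_command(translation=[[0, 0, -4], [0, 0, -6], [-1, 5.5, 0], [-1, 5.5, 0], [-1, 5.5, 0], [0, 0, 0]], twist=[0, 0, 0, 0, 0, 0])

```text
time_s: 6.95
tool_pos: [0.6356, 0.2213, 0.1696]
tool_rot: [179.5, -0.3, 80.6]
force: [-0.1, 0.6, -0.4]
grip_width: 0.0523
```

```bash
python3 - <<'E'
from h import *
f=lambda im,x,y,w,h,k:cv2.resize(im[y:y+h,x:x+w],None,fx=k,fy=k,interpolation=cv2.INTER_CUBIC)
s=snap('scene','s2.png');t=snap('top','t2.png')
def dr(im,c,x0,y0,yaw,k):
    cc,ss=np.cos(np.radians(yaw)),np.sin(np.radians(yaw))
    Q=[proj(c,(.476+cc*i*.021-ss*j*.007,.278+ss*i*.021+cc*j*.007,.103)) for i,j in((-1,-1),(1,-1),(1,1),(-1,1))]
    cv2.polylines(im,[np.int32((np.array(Q)-[x0,y0]+.5)*k)],True,(0,0,255),1)
a=f(s['img'],314,170,40,40,10);b=f(t['img'],173,180,40,40,10); dr(a,s,314,170,-9.3,10); dr(b,t,173,180,-9.3,10)
cv2.imwrite('pics/v2.png',np.hstack([a,b]))
E
python3 go.py .487 .0586 .22 93
```

```text
pos [0.632  0.2255 0.17  ] rot [179.7  -0.4  80.9] shift cm [-18.74 -11.65  -5.2 ]
twist -12.121200765684932
```

View pics/v2.png

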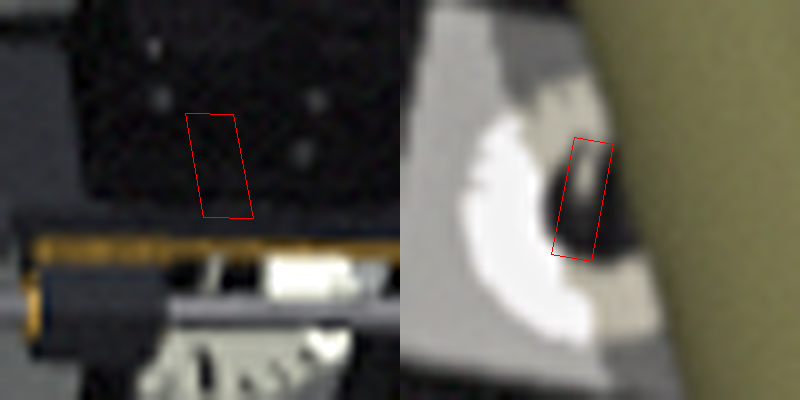

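The pointer lies along the predicted zero direction in the top view at (590,180). I'll check again once it's unobstructed. Next, the dock.

Call:
arm_command(translation=[[0, 0, -5.5], [-4.5, -2.5, 0], [-5.2, -2.5, 0], [-5.2, -2, 0], [-3, -2, 0], [0, 0, 0]], twist=[0, -4, -4, -4, 0, 0], grip=75)

```text
time_s: 7.8
tool_pos: [0.5219, 0.0575, 0.2255]
tool_rot: [179.6, -0.7, 94.3]
force: [-0.0, 0.8, 0.5]
grip_width: 0.0654
```

```bash
python3 go.py .487 .0586 .15 93
```

```text
pos [0.5219 0.0575 0.2255] rot [179.6  -0.7  94.3] shift cm [ 0.28 -3.53  7.53]
twist 1.3010460624126097
```

Call:
arm_command(translation=[[0.2, -2, 0], [0, -1.5, 2], [0, 0, 3], [0, 0, 1], [0, 0, 0]], twist=[1.3, 0, 0, 0, 0])

```text
time_s: 8.43
tool_pos: [0.4844, 0.0681, 0.1658]
tool_rot: [179.4, -1.0, 93.8]
force: [-0.7, -0.2, 0.3]
grip_width: 0.0652
```

```bash
python3 - <<'E'
from h import *
f=lambda im,x,y,w,h,k:cv2.resize(im[y:y+h,x:x+w],None,fx=k,fy=k,interpolation=cv2.INTER_CUBIC)
s=snap('scene','s3.png');t=snap('top','t3.png')
cv2.imwrite('pics/v3.png',np.hstack([f(s['img'],225,130,80,100,5),f(s['img'],314,175,40,50,10)[:,:400]]))
E
python3 go.py .487 .0586 .081 93
```

```text
pos [0.4852 0.0678 0.1667] rot [179.3  -1.   93.7] shift cm [-1.08  0.01  8.55]
twist 0.736615084096627
```

View pics/v3.png

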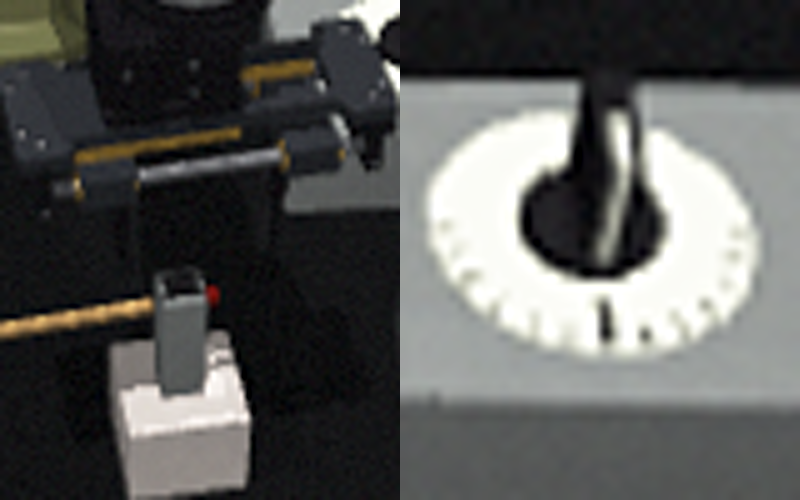

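The knob's white line runs down to (602,262), in line with the long tick at (605,320), so it is at zero. The gripper sits above the probe, 1 cm off along the jaw axis. I'll correct that and descend.

Call:
arm_command(translation=[[-1.0, 0, 0], [0, 0, 2], [0, 0, 0]], twist=[0.7, 0, 0])

```text
time_s: 8.9
tool_pos: [0.4883, 0.0565, 0.1489]
tool_rot: [179.0, -1.0, 92.9]
force: [0.0, 0.7, 0.3]
grip_width: 0.0655
```

```bash
python3 go.py .487 .0586 .081 93
```

```text
pos [0.4883 0.0565 0.1489] rot [179.   -1.   92.9] shift cm [ 0.09 -0.24  6.79]
twist -0.10338499804777257
```

Call:
arm_command(translation=[[0.1, -0.2, 2.2], [0, 0, 2.2], [0, 0, 2.1], [0, 0, 0]], twist=[0, 0, 0, 0])

```text
time_s: 9.4
tool_pos: [0.4917, 0.057, 0.0876]
tool_rot: [178.6, -1.1, 92.7]
force: [1.8, -0.2, 0.2]
grip_width: 0.0654
```

```bash
python3 go.py .487 .0586 .081 93
```

```text
pos [0.4917 0.057  0.0876] rot [178.6  -1.1  92.7] shift cm [ 0.16 -0.48  0.65]
twist -0.29664132784915864
```

Call:
arm_command(translation=[[0.1, -0.4, 0.5], [0, 0, 0], [0, 0, 0], [0, 0, 0], [0, 0, 0], [0, 0, 0]], twist=[0, 0, 0, 0, 0, 0], grip=0, force=25)

```text
time_s: 10.15
tool_pos: [0.4903, 0.0583, 0.0863]
tool_rot: [178.2, -1.2, 92.7]
force: [-0.1, -0.0, -0.9]
grip_width: 0.0258
```

```bash
python3 go.py .487 .0586 .20 93;python3 -c "
from h import *;o=telemetry.get_obs();print(o['qpos'],o['force'],o['wrist_torque'],o['grip_width'])"
```

```text
pos [0.4903 0.0583 0.0863] rot [178.2  -1.2  92.7] shift cm [  0.27   0.03 -11.38]
twist -0.31361710570661216
[-22.11584912   4.54548104  13.49397813 116.20303251  -2.38991514
  57.48465431  85.23930786] [-0.11535107 -0.04281761 -0.91771645] [ 0.02518286  0.01457207 -0.00065405] 0.025830035474048874
```

Call:
arm_command(translation=[[0, 0, -2], [0, 0, -3], [0, 0, -3], [0, 0, -4], [0, 0, -4], [0, 0, 0]], twist=[0, 0, 0, 0, 0, 0])

```text
time_s: 10.9
tool_pos: [0.4839, 0.0542, 0.2481]
tool_rot: [178.5, -1.0, 92.7]
force: [0.0, -0.5, -0.4]
grip_width: 0.0261
```

```bash
python3 go.py .601 -.2945 .25 90;python3 -c "
from h import *;o=telemetry.get_obs();print(o['qpos'],o['force'],o['wrist_torque'],o['grip_width'])
"
```

```text
pos [0.4839 0.0542 0.2481] rot [178.5  -1.   92.7] shift cm [-35.36  10.1   -0.57]
twist 2.6567697180447567
[-2.26674729e+01 -3.94628371e+00  1.32042137e+01  1.05015814e+02
  4.30558690e-02  7.71715635e+01  8.31532364e+01] [ 0.04179694 -0.46720575 -0.41508435] [0.10515973 0.03982277 0.02817896] 0.026056600986477496
```

Call:
arm_command(translation=[[-3, 0.9, 0], [-4, 1.2, -0.2], [-4, 1.2, -0.2], [-4, 1.2, 0], [-3, 0.9, 0], [0, 0, 0]], twist=[0, 0, 0, 0, 0, 0])

```text
time_s: 11.65
tool_pos: [0.5438, -0.1276, 0.2412]
tool_rot: [179.2, -1.0, 92.8]
force: [0.1, 0.1, -1.8]
grip_width: 0.0262
```

```bash
python3 go.py .601 -.2945 .25 90
```

```text
pos [ 0.5438 -0.1276  0.2412] rot [179.2  -1.   92.8] shift cm [-16.93   4.91  -1.1 ]
twist 2.8042025472917658
```

Call:
arm_command(translation=[[-3, 0.9, -0.7], [-4, 1.2, -0.4], [-4, 1.2, -0.3], [-3.5, 1.0, -0.2], [-1.0, 0.3, 0], [0, 0, 0]], twist=[0, 0, 0, 0, 0, 0])

```text
time_s: 12.4
tool_pos: [0.5972, -0.2737, 0.246]
tool_rot: [179.9, -1.6, 93.4]
force: [0.5, 0.2, -1.1]
grip_width: 0.0262
```

```bash
python3 go.py .601 -.2945 .25 90
python3 - <<'E'
from h import *
f=lambda im,x,y,w,h,k:cv2.resize(im[y:y+h,x:x+w],None,fx=k,fy=k,interpolation=cv2.INTER_CUBIC)
s=snap('scene','s4.png');t=snap('top','t4.png')
cv2.imwrite('pics/v4.png',np.hstack([f(s['img'],80,170,100,120,5),f(t['img'],310,130,60,120,5)]))
E
```

```text
pos [ 0.5972 -0.2737  0.246 ] rot [179.9  -1.6  93.4] shift cm [-2.09  0.26 -0.46]
twist 3.3773859040091736
```

View pics/v4.png

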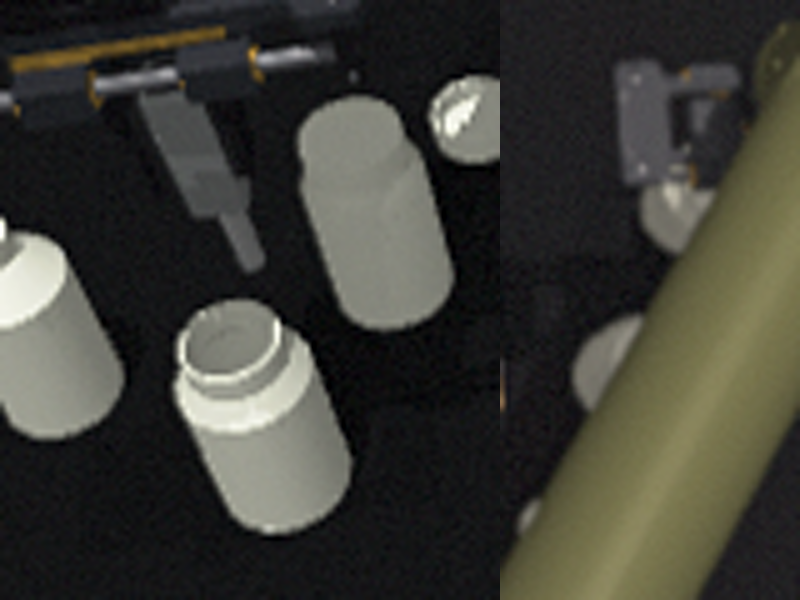

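The picture shows the probe held parallel to the bottle axes, tip at crop (253,270), and the open mouth centred near crop (229,341). Now to compute the remaining offset.

```bash
python3 - <<'E'
from h import *
from scipy.spatial.transform import Rotation as R
s=load('scene');o=telemetry.get_obs();Rm=R.from_euler('xyz',o['tool_rot'],degrees=True)
tip=o['tool_pos']+Rm.apply([0,0,.0763]);print('tip pred',tip,(np.array(proj(s,tip))-[80,170]+.5)*5)
print('mouth from px',ray(s,80+229/5-.5,170+341/5-.5,.125),'pred px',(np.array(proj(s,(.601,-.2945,.125)))-[80,170]+.5)*5)
tz=tip[2];print('tip from px at that z',ray(s,80+253/5-.5,170+270/5-.5,tz))
E
sed -i "s/'both'),(V\[:1\],'top'),(V\[1:\],'scene')/'both'),/" f1.py; true
```

```text
tip pred [ 0.59739554 -0.27050571  0.17018224] [257.5350834  271.69104854]
mouth from px [ 0.60165478 -0.29488345  0.125     ] pred px [229.94258551 339.84929234]
tip from px at that z [ 0.59605749 -0.27276126  0.17018224]
```

Call:
arm_command(translation=[[-1.2, 0.15, 0], [-1.2, 0.15, 0], [0, 0, 0], [0, 0, 0]], twist=[0, 0, 0, 0])

```text
time_s: 13.0
tool_pos: [0.6026, -0.2952, 0.2464]
tool_rot: [179.8, -1.7, 93.7]
force: [0.3, -0.0, -1.7]
grip_width: 0.026
```

```bash
cat > tip.py <<'E'
from h import *
from scipy.spatial.transform import Rotation as R
o=telemetry.get_obs();Rm=R.from_euler('xyz',o['tool_rot'],degrees=True)
tip=o['tool_pos']+Rm.apply([0,0,.0763])+[-.0006,-.0011,0]
print('tip',tip,'shift cm to goal',Rm.inv().apply(np.array([.6012,-.2948,.1375])-tip)*100,o['joint_velocities'].max(),o['grip_width'])
E
python3 tip.py
```

```text
tip [ 0.60210095 -0.29402127  0.17009343] shift cm to goal [-0.1684331  -0.10699216  3.25540769] 0.40214760534509947 0.025966658239758442
```

Call:
arm_command(translation=[[-0.15, -0.1, 0.7], [0, 0, 0.7], [0, 0, 0.7], [0, 0, 0], [0, 0, 0]], twist=[0, 0, 0, 0, 0])

```text
time_s: 13.62
tool_pos: [0.6014, -0.2952, 0.2232]
tool_rot: [179.8, -1.8, 93.7]
force: [0.4, 0.0, -1.5]
grip_width: 0.0259
```

```bash
python3 tip.py
```

```text
tip [ 0.60084659 -0.29395937  0.14695184] shift cm to goal [-0.11517243  0.02716211  0.94217043] 0.21437234348229395 0.025886632280394478
```

Call:
arm_command(translation=[[-0.1, 0, 0.4], [0, 0, 0.4], [0, 0, 0], [0, 0, 0], [0, 0, 0]], twist=[0, 0, 0, 0, 0])

```text
time_s: 14.25
tool_pos: [0.6017, -0.2961, 0.2151]
tool_rot: [179.8, -1.7, 93.7]
force: [0.7, 0.1, -0.4]
grip_width: 0.026
```

```bash
python3 tip.py; python3 - <<'E'
from h import *
f=lambda im,x,y,w,h,k:cv2.resize(im[y:y+h,x:x+w],None,fx=k,fy=k,interpolation=cv2.INTER_CUBIC)
s=snap('scene','s5.png')
a=f(s['img'],90,180,60,90,6); b=f(s['img'],314,175,40,54,10)
o=(np.array(proj(s,(.6012,-.2948,.125)))-[90,180]+.5)*6; print(o,(np.array(proj(s,(.6012,-.2948,.1375)))-[90,180]+.5)*6)
cv2.imwrite('pics/v5.png',np.hstack([a,b]))
d=cv2.absdiff(s['img'],cv2.imread('pics/scene0.png'))
g=d.max(2)>40
for n,(x,y,w,h) in dict(rack=(185,185,38,95),wash=(55,205,50,55),cap=(165,183,22,22),beaker=(250,255,42,48),wallet=(310,252,78,46),pencil=(218,186,34,14),capped=(138,190,36,48)).items(): print(n,g[y:y+h,x:x+w].mean().round(3))
E
python3 tip.py
```

```text
tip [ 0.60126731 -0.29489431  0.13885872] shift cm to goal [ 0.00572497 -0.00659631  0.13608558] 0.0690388586132878 0.02604951098823211
[215.13106899 348.28815308] [207.13409821 329.87005673]
rack 0.0
wash 0.009
cap 0.312
beaker 0.0
wallet 0.0
pencil 0.0
capped 0.212
tip [ 0.60126592 -0.29491974  0.13889461] shift cm to goal [ 0.00814438 -0.00631123  0.13975038] 0.07280189476441946 0.026300658629228528
```

View pics/v5.png

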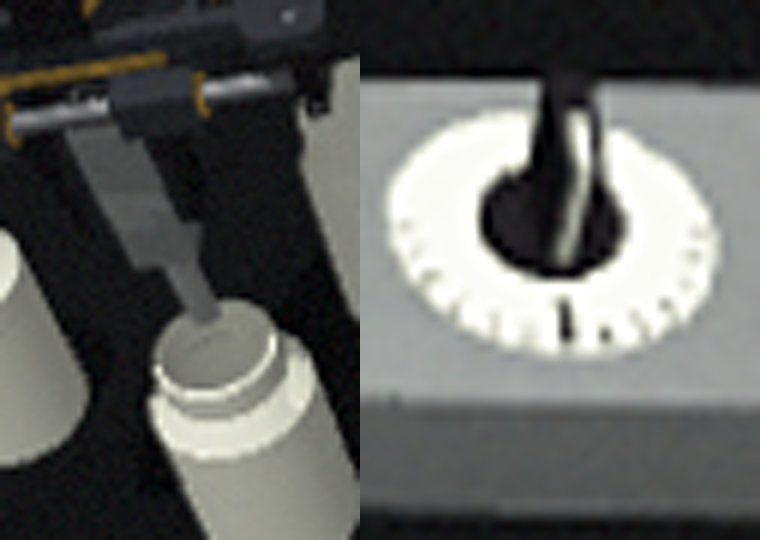

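The tip appears about 10 crop px higher than predicted. I'll measure it with a silhouette fit on the earlier frame, where the probe is clear against the dark bench.

```bash
cat > pf.py <<'E'
from fit import *
from scipy.spatial.transform import Rotation as R
s=load('scene'); s['img']=cv2.imread('pics/s4.png')
w=(108,194,27,34); x,y,W,H=w
g=cv2.cvtColor(s['img'],cv2.COLOR_BGR2GRAY)[y:y+H,x:x+W].astype(float); m=np.clip((g-32)/35,0,1)
wt=np.ones_like(m); wt[29:,:]=1; wt[:,0:1]=0
print(g[::3,::2].astype(int))
V=[(s,w,m,wt)]
Rm=R.from_euler('xyz',[180,-1.6,93.4],degrees=True)*R.from_euler('x',180,degrees=True)
def model(T):
    T=np.array(T); f=lambda P:[T+Rm.apply(p) for p in P]
    return [f(circ(0,0,.006,0)+circ(0,0,.006,.05)),f(box(0,0,0,.026,.026,.05,.13))]
for z in(.166,.170,.174):
    p,c=fit(lambda q:model([q[0],q[1],z]),[.597,-.2716],V,[.005,.005]); print('z',z,p,c)
p,c=fit(lambda q:model([.5974,q[0],q[1]]),[-.2716,.17],V,[.005,.005]); print('x fixed',p,c)
E
python3 pf.py
```

```text
[[24 77 75 79 76 74 79 30 13 11 13 23 20 20]
 [23 45 77 75 77 74 76 74 20 12  8 14 18 24]
 [ 9 23 64 74 75 76 75 76 61 26 17  6 21 19]
 [13 10 21 83 87 87 87 87 86 36 20 12 18 20]
 [16 18 20 28 85 87 71 75 74 74 64 26 20 18]
 [21 20 17 21 38 76 75 74 75 74 69 31 25 18]
 [21 20 18 17 19 62 77 77 80 72 79 22 25 20]
 [19 20 25 19 21 20 21 22 46 91 87 65 16 22]
 [18 15 23 20 17 21 19 25 17 76 92 84 16 19]
 [23 22 24 15 14 21 18 19 20 27 94 88 80 19]
 [20 22 18 20 19 17 16 21 19 16 31 46 17 18]
 [19 24 23 23 23 20 22 23 22 25 15 18 13 23]]
z 0.166 [ 0.58622881 -0.27508651] 63.30812324929971
z 0.17 [ 0.59028278 -0.27346707] 64.5563025210084
z 0.174 [ 0.5933803  -0.27220582] 65.77927170868347
x fixed [-0.27061763  0.17833159] 67.5282913165266
```

The fit agrees with the grasp history. The tool was 3.3 mm ahead of the probe's centre when gripped and has tilted 1.7° since, so the tip sits about 6 mm behind (−x). I'll compute this exactly.

```bash
cat > tip2.py <<'E'
from h import *
from scipy.spatial.transform import Rotation as R
e=lambda r:R.from_euler('xyz',r,degrees=True)
Rg=e([178.2,-1.2,92.7]);pg=np.array([.4903,.0583,.0863])
q=Rg.inv().apply(np.array([.487,.0586,.10])-pg); q[0]=0
qt=q+Rg.inv().apply([0,0,-.09]); up=Rg.inv().apply([0,0,1])
print('s4 tip',np.array([.5972,-.2737,.2460])+e([179.9,-1.6,93.4]).apply(qt))
o=telemetry.get_obs();Rm=e(o['tool_rot']);tip=o['tool_pos']+Rm.apply(qt)
print('tip',tip,'tilt',np.degrees(np.arccos(Rm.apply(up)[2])),'shift',Rm.inv().apply(np.array([.6015,-.2950,.1375])-tip)*100,np.abs(o['joint_velocities']).max(),o['grip_width'])
E
python3 tip2.py
```

```text
s4 tip [ 0.5916513  -0.27378675  0.16981522]
tip [ 0.59632263 -0.29607135  0.13896473] tilt 1.679065945355321 shift [0.06890111 0.52304533 0.1505331 ] 0.07280189476441946 0.026300658629228528
```

Kinematics gives (0.5917, -0.2738) for that frame and the image gives (0.5903, -0.2735), so they agree. I'll shift +0.55 cm in tool y.

Call:
arm_command(translation=[[0.1, 0.3, 0], [0, 0.25, 0], [0, 0, 0], [0, 0, 0], [0, 0, 0]], twist=[0, 0, 0, 0, 0])

```text
time_s: 14.92
tool_pos: [0.6078, -0.2946, 0.2154]
tool_rot: [179.8, -1.7, 93.7]
force: [-0.1, 0.1, -1.3]
grip_width: 0.0255
```

```bash
python3 tip2.py; python3 - <<'E'
from h import *
s=snap('scene','s6.png')
a=cv2.resize(s['img'][205:255,105:165],None,fx=12,fy=12,interpolation=cv2.INTER_CUBIC)
P=lambda x,y,z:((np.array(proj(s,(x,y,z)))-[105,205]+.5)*12)
for z,r,x in((.125,.025,.6013),(.1375,.006,.6013)):
    cv2.polylines(a,[np.int32([P(x+r*np.cos(t),-.2949+r*np.sin(t),z) for t in np.linspace(0,6.28,40)])],True,(0,0,255),1)
cv2.imwrite('pics/v6.png',a)
E
python3 tip2.py
```

```text
s4 tip [ 0.5916513  -0.27378675  0.16981522]
tip [ 0.60242175 -0.29454856  0.13918056] tilt 1.6589779454663456 shift [-0.04409312 -0.0955772   0.16642673] 0.11436919367024546 0.025475755562221737
s4 tip [ 0.5916513  -0.27378675  0.16981522]
tip [ 0.60239617 -0.29458795  0.13915911] tilt 1.6590800306064957 shift [-0.04027228 -0.09275709  0.16440764] 0.13047371154207507 0.025681738217643996
```

View pics/v6.png

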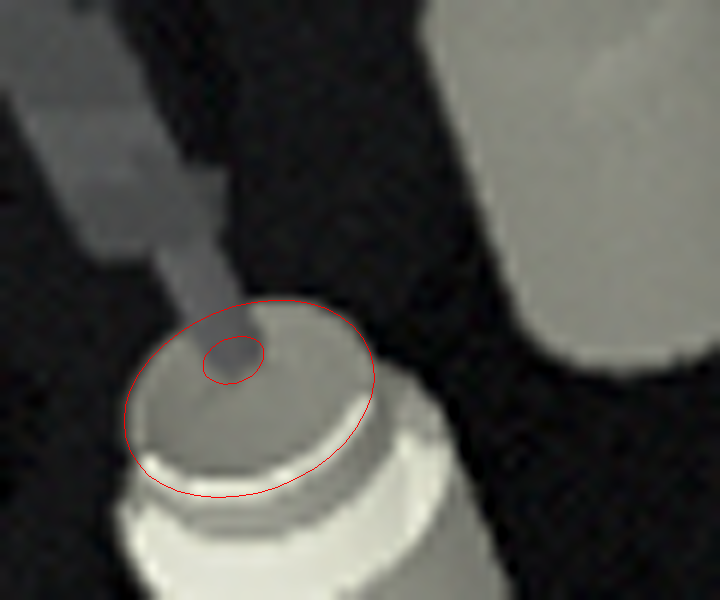

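The rim overlay sits on the real rim, and the stem's end at about (233,352) falls within the target ellipse at (233,360). That leaves it about 2 mm off, inside the limits. Handing in.

```bash
python3 -c "
from h import *; print(env.sign_off())"
```

```text
the job is handed in; nothing more can be done
None
```

I set the meter knob to zero, then lifted the probe from its dock and carried it over the rack. The job was handed in at about 15 s with the probe held over the open bottle; no verdict was reported.

**Last checks:**
- **Knob:** in the picture taken just before the final 6 mm sideways correction, the pointer lined up with the long tick.
- **Probe position:** the tip is about 14 mm above the rim. From the arm's pose it is about 1 mm from the mouth's centre, and the picture puts it within 2–3 mm.
- **Probe attitude:** by calculation it is tilted about 1.7°. It is at rest in the grip at 25.7 mm opening.
- **Bench:** image differences showed no change at the rack, beaker, wallet and pencil, and almost none at the wash bottle. The open bottle's rim still lay where it was first measured.

**Disagreements and gaps:**
- **Tip position:** my first figure was about 6 mm off, because the probe was gripped off-centre and the tool tilted slightly afterwards. The picture showed this and I corrected it before handing in.
- **Knob grip:** the first pinch landed about 1 cm off-centre and too high, so I opened and gripped it again before turning.
- **Cap and capped bottle:** image differences at both were large (31% and 21% of pixels). I put this down to the arm and its shadow and did not check it separately. The carry path was planned well above both.

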